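# Fetch the coverslip carrier out of the leaning stain tank with the hook rod

### The arm

A 6-joint arm with a two-finger parallel gripper is mounted at the origin on the work surface. World frame = base frame: x ahead of the robot, y to its left, z up, the work surface at z = 0. Lengths are in m, angles in degrees, forces in N, time in s.
With the tool pointing down it reaches from about 0.25 to 0.725 m from the base axis. Payload 9.7 kg.
Tool frame: the origin (TCP) lies at the very end of the fingers, on their centre line; the grasp point (between the pads) lies grasp_offset behind it (grasp_offset is the distance from the TCP to the grasp point, in m); z points along the fingers, y is the line along which they close (so a half turn about z gives the same grasp; the last joint's range is limited). The gripper opens to 85 mm and grips with 20 to 120 N. Pads are 22 mm wide; open, the fingers measure 114 mm over their backs; the gripper's body (76 mm by 85 mm) begins 54 mm behind the grasp point. The pads swing forward as they close: fully open they stand 13 mm farther back than shut.
Start: joints at [-74.485, 4.979, 10.078, 95.1, 0, 90], TCP at [0.147, -0.53, 0.231] pointing down, gripper open.
Joint ranges: [-179.16, 179.16], [-48.56, 103.87], [-65.8, 70.77], [-126.05, 130.52], [-82.76, 87.17], [-180, 180]. Speed limits (degrees/s): [127.2, 127.2, 147.25, 180, 180, 180].

### API

Orientations are given as [roll, pitch, yaw] about the fixed x, y, z axes, in that order (R = Rz(yaw) Ry(pitch) Rx(roll)).
In Python, from workcell import get_obs, camera, calibration, job_done, recognise, cut_out, mark_of, grasp_offset gives the robot as it stands.
- The arm moves only by the tool servo_tool, never from a script. Its argument "moves" is a list of rows, each a list of 3 entries, a list of its own where there are three numbers: the turn, a rotation vector about the tool's x, y, z in degrees, then the shift along the tool's x, y, z in m, then the opening in per cent of the stroke, from 0 (shut) to 100 (fully open). In form: [[[ax, ay, az], [x, y, z], claw], ...]. A call has 1 to 12 rows; each row shifts and turns the commanded pose from where the row before left it, along the tool's axes as they then stand; what a row does not reach is not made up. A row lasts 1/10 s, in which the tool goes at most 50 mm and 8.59 degrees, less where a joint would pass 70% of its speed; a pose out of reach is approached as far as the arm can. A call is refused whole if a number of a shift passes 0.05 or a number of a turn 8.59, either way. A call with a gripper value outside its range is refused whole. The fingers move at their own pace and stop on an object; "force" is the grip in N (left out, the last holds). Time passes only in rows, so rows that do not move let the fingers close. It gives the time, the measured TCP pose, the force, the opening and the grip force at its end, in the units of the state.
- get_obs(): the state, without advancing time (a new reading comes with each control period).
- camera(name): name is "scene" or "top"; returns (picture, depth): 400x640x3 uint8, red, green, blue; 400x640 float32, m along the optical axis (not along the pixel's ray), 0 where there is no reading.
- calibration(name): a dict with "camera_matrix" (3x3 intrinsics, pixels), "R" (3x3) and "t" (3): a world point X has camera coordinates R X + t. Camera axes: x right, y down, z forward; pixel columns grow to the right and rows downward; lengths in m; the calibration is good to about 2 mm. A picture is of the moment at which its call begins. calibration takes no time and is no camera call.
- job_done(): hands the job in; it is judged then, once.
Trained networks look in the newest picture that a camera, given by its name, has taken for a name from the list of things; names that differ only in an ending like _2 or _b are one class to them, and where a whole thing is asked for, a point or a joint stands for the part that bears it (a point fixed in the world has none). Each returns a list of dicts, best first, with "score" (0 to 1); they miss things now and then, are a little off and sometimes report something else, mostly with a low value. They report only what shows in the picture. A call takes as long as a camera call. They do not tell look-alikes from the thing itself.
- recognise(name, camera): "xyz" ([x, y, z] in m, in the coordinates of the camera as it stood for that picture, good to about 4 mm: the middle of the surface that is visible of it).
- cut_out(name, camera): "mask" (400x640 bool, what is visible of it).
- mark_of(name, camera): "xyz" ([x, y, z] in m, in the coordinates of the camera as it stood for that picture, good to about 4 mm: a listed point, or the origin of a listed thing).
The state is a dict: "time": time; "q": joint angles; "qd": joint speeds; "joint_efforts": joint torques, N m; "ee_pos": TCP position; "tcp_rot": TCP orientation; "wrist_force": force on the tool from outside, world axes, zero at the start; "torque": the same for the moment, N m; "opening": finger opening in m; "grasp_force": force on a finger pad.
Only numpy, scipy, OpenCV 4.12 (cv2) and the standard library are available. Lean on these libraries where they do the work, as an engineer would, in place of code of your own. Each camera call takes 0.05 s, during which the arm holds its last target. There are 200 camera calls.

### The job

Take the telescoping hook rod from its fork stand (how far it is drawn out has to be found), reach down into the leaning clear tank with it, hook the orange coverslip carrier by its red bar, lift it off its ledges and out, and set it down gently, upright and well within the drain tray. Then unhook the rod and hang it back in its stand by its collar, upright with its stem about mid-slot, and let go. Touch the carrier only with the rod, never with the fingers, do not force it, tip it over or drop it, and leave the other things on the bench where they are.

Things in the scene. Friction and masses are not known exactly. Their poses are not given: they have to be found in the camera images.
- rod_grip (a point): centre of the hook rod's green handle, 18 x 18 mm, 55 mm tall. z up along the rod; the hook opens to -x. Black collar 24 (x) x 34 (y) mm from 27.5 to 33.5 mm below this point; under it a black tube 9 mm thick for 70 mm, and out of that a steel stem 6 mm thick. The stem telescopes: the middle of the hook's floor is 175.5 to 199.5 mm below this point, anew each time and not reported
- rod: the hook rod (80 to 125 g); same axes, origin at the collar's underside. Its telescoping stem stays by friction of 18 N; find its length by a soft touch. Yellow flat J at its end, strip 4 mm thick, 14 mm wide in y: floor x +2 to -24 mm, back strip x +-2 mm on the stem's line, tip at x -20 to -24 mm standing 14 mm above the floor's upper face; clear gap 18 mm
- stand_slot (a point): fixed aluminium fork stand: middle of its slot, level with the tines' top, 180 mm above the table. z up; slot 16 mm wide, open towards -x: from x = -25 mm (open) to a post at x = +42 mm. Tines 8 mm thick, to y = +-24 mm; nothing is higher. Foot 12 mm thick, x -50 to +80, y +-55 mm. Lift the rod some mm and draw it out to -x
- carrier_bar (a point): middle of the carrier's red bar: 6 mm round, along y, 72 mm long. Orange coverslip rack below it, 28 (x) x 38 (y) x 26 mm: top edge 40 mm, underside 66 mm below this point. Two 5 mm wires at y = +-19 mm join them; between them the bar is free. z up. At the start it hangs by the bar's ends on ledges deep in the tank, free to swing. 70 to 130 g
- carrier: the coverslip carrier; same axes, origin at the centre of its underside, 66 mm below the bar
- tank_ledge (a point): point midway between the tank's two ledges, where the bar hangs, 120 mm above the table. Upright axes: z up, y along the bar, mouth on the -x side. Notch in each ledge (28 to 42 mm out in y) 14 mm wide in x, its lip 4 mm above the notch floor on the -x side, 9 mm on the +x side: lift the bar about 10 mm straight up before drawing it out
- tank_axis (a point): same point as tank_ledge, axes leaning with the clear fixed tank: z along its axis to the mouth (0.65 rad from vertical, leaning to the mouth side), x across, away from the mouth side and upward. Inside: x -60 to +40, y +-42, floor z -70 mm; rim z +80, but the x = +40 wall goes on to z +110 as splash guard. Walls 4 mm. Rack hangs to the -x side; free room beside the bar on +x
- tray_top (a point): centre of the upper face of the fixed steel drain tray with blue inlay, 130 x 130 mm; face 6 mm above the table, rim 6 mm above the face and 4 mm wide. z up, x and y along its sides
- amber1: small amber bottle with black cap, 38 mm across, 75 mm tall, loose bystander, origin under its centre
- amber2: small amber bottle with white cap, 38 mm across, 75 mm tall, loose bystander, origin under its centre
- beaker: small open glass beaker, 56 mm across, 70 mm tall, loose bystander, origin under its centre
- jar: white specimen jar with red cap, 60 mm across, 65 mm tall, loose bystander, origin under its centre
- slides1: blue slide box 82 x 58 x 34 mm lying flat, loose bystander, origin under its centre
- slides2: orange slide box 82 x 58 x 34 mm lying flat, loose bystander, origin under its centre
- dish: closed white petri dish, 60 mm across, 14 mm tall, loose bystander, origin under its centre
- tray: the drain tray itself; same axes as tray_top, origin 6 mm below it on the table
Not all that is in view belongs to the job. Of the things that look like the part that bears stand_slot, the largest one is meant.

How it is judged (in metres and radians):
On the way, in this order (a step that is already met when the one before it is completed fails the run):
1. the rod is out of its stand, with the carrier still on its ledges (distance between rod_grip and stand_slot above 0.1 m and distance of carrier_bar from where it was at the start of the episode below 0.02 m), for 0.1 s.
2. the carrier hangs on the rod, out of the tank (height (world z) of carrier_bar above 0.2 m and contact force between carrier and rod above 0.2 N and distance between carrier_bar and tank_ledge above 0.12 m), for 0.2 s.
3. the carrier stands upright in the drain tray, free of the rod (x of carrier_bar in the frame of tray_top between -0.045 and 0.045 m and y of carrier_bar in the frame of tray_top between -0.042 and 0.042 m and z of carrier_bar in the frame of tray_top between 0.06 and 0.07 m and angle between carrier_bar's own z axis and vertical below 0.1 rad and contact force between carrier and rod below 0.02 N and linear speed of carrier below 0.02 m/s), for 0.2 s.
At the end, for the whole second after the job is handed in: Carrier upright (6 degrees) on the tray's face, bar within 45 mm (tray x) and 42 mm (tray y) of its centre, clear of the rod, at rest; rod hanging at rest by its collar on the stand's tines, upright within 7 degrees, axis within 20 mm of the slot point (all of step 3 and horizontal distance between rod_grip and stand_slot below 0.02 m and z of rod_grip in the frame of stand_slot between 0.029 and 0.038 m and angle between rod_grip's own z axis and vertical below 0.12 rad and linear speed of rod below 0.02 m/s); the robot touches nothing.
It fails at once if the fingers touch the carrier (contact force between the fingers and carrier above 0.3 N).
It fails at once if the rod is forced against the carrier (over 40 N) (contact force between rod and carrier above 40 N).
It fails at once if the carrier is tipped over or dropped (leans more than 60 degrees) (angle between carrier_bar's own z axis and vertical above 1.05 rad).
It fails at once if the carrier is banged down on the tray (over 25 N) (contact force between carrier and tray above 25 N).
It fails at once if another thing on the bench is shifted by more than 25 mm (distance of any of amber1, amber2, beaker, jar, slides1, slides2, dish from where it was at the start of the episode above 0.025 m).
It also fails if it takes over 72 s, if anything falls off the work surface, if the arm or the gripper's body presses on something with over 40 N, if the wrist force passes 120 N, or if a joint passes its speed limit or range.

## Working session

There is one attempt and no reset: what is moved stays moved. The work goes in short steps, Python scripts to look and compute and a tool call to move; the robot and the scene stay as the last step left them, time stands still between calls to the robot, and variables do not carry over. Pictures are saved under pics/ and viewed, at most 10 in all, crops included, and the job is handed in when it is done.

Besides the shell and the picture viewer there is one more tool, called after "Emit:" as name(argument=value, ...), one argument or row to a line, values as JSON. servo_tool: Moves the arm, as the interface text tells. Its arguments: {"type":"object","properties":{"moves":{"type":"array"},"force":{"type":"number"}},"required":["moves"]}

```bash
ls; mkdir -p pics; cat > h.py <<'E'
import numpy as np, cv2
from workcell import *
def w(name,p):
    c=calibration(name); return np.array(c["R"]).T@(np.array(p)-np.array(c["t"]))
def pix(name,X):
    c=calibration(name); p=np.array(c["R"])@np.array(X)+np.array(c["t"]); q=np.array(c["camera_matrix"])@p; return q[:2]/q[2]
def cloud(name,d):
    c=calibration(name);K=np.array(c["camera_matrix"]);v,u=np.indices(d.shape)
    P=np.stack([(u-K[0,2])/K[0,0]*d,(v-K[1,2])/K[1,1]*d,d],-1)
    return (P-np.array(c["t"]))@np.array(c["R"])
E
python3 - <<'E'
from h import *
print(get_obs()); print(grasp_offset)
for n in("scene","top"):
    p,d=camera(n); cv2.imwrite(f"pics/{n}0.png",p[:,:,::-1]); np.savez(f"{n}0.npz",p=p,d=d)
    for k in("rod_grip","stand_slot","carrier_bar","tank_ledge","tray_top","rod"):
        for r in mark_of(k,n)[:3]:
            X=w(n,r["xyz"]); print(n,k,round(r["score"],2),X.round(3),pix(n,X).round())
E
```

```text
pics
{'time': 0.0, 'q': array([-7.44853927e+01,  5.01071840e+00,  1.00345593e+01,  9.50995793e+01,
        8.54365705e-04,  9.00019457e+01]), 'qd': array([ 0.06787379,  0.08736885, -0.02988013, -0.02962912, -0.09269722,
       -0.01911911]), 'joint_efforts': array([ 2.08391793e-03, -5.20384562e+01,  4.64805973e+01,  1.62514084e-02,
        1.65219549e-04,  7.69250477e-06]), 'ee_pos': array([ 0.14705896, -0.52973708,  0.23058768]), 'tcp_rot': array([-1.79924262e+02, -8.51792977e-04,  1.55126605e+01]), 'wrist_force': array([ 0.60789241, -0.42174507,  0.57901005]), 'torque': array([0.02798993, 0.02628925, 0.00164806]), 'grasp_force': 0.0, 'opening': 0.08553518934822751}
0.0187
scene rod_grip 0.85 [ 0.549 -0.283  0.211] [234. 237.]
scene stand_slot 0.82 [ 0.315 -0.325  0.14 ] [188. 209.]
scene stand_slot 0.68 [ 0.388 -0.141  0.143] [258. 196.]
scene stand_slot 0.63 [ 0.557 -0.281  0.18 ] [238. 248.]
scene tray_top 0.73 [0.505 0.246 0.005] [381. 199.]
scene rod 0.62 [ 0.555 -0.282  0.181] [237. 247.]
scene rod 0.49 [ 0.554 -0.281  0.21 ] [236. 239.]
top rod_grip 0.56 [ 0.554 -0.284  0.216] [404. 197.]
top stand_slot 0.93 [ 0.312 -0.324  0.14 ] [414. 269.]
top stand_slot 0.91 [ 0.391 -0.146  0.141] [363. 247.]
top stand_slot 0.6 [ 0.556 -0.283  0.174] [402. 199.]
top carrier_bar 0.41 [ 0.649 -0.046  0.12 ] [334. 177.]
top tank_ledge 0.58 [ 0.646 -0.048  0.118] [334. 177.]
top tray_top 0.68 [0.503 0.238 0.005] [259. 220.]
top rod 0.65 [ 0.553 -0.283  0.176] [402. 199.]
top rod 0.27 [ 0.713 -0.264  0.   ] [388. 167.]
```

```bash
python3 - <<'E'
import cv2,numpy as np
a=cv2.imread("pics/scene0.png");b=cv2.imread("pics/top0.png")
cv2.imwrite("pics/s1.png",cv2.resize(a[100:340,130:450],(800,600),interpolation=cv2.INTER_CUBIC))
cv2.imwrite("pics/t1.png",cv2.resize(b[100:340,180:500],(800,600),interpolation=cv2.INTER_CUBIC))
E
```

```text
(no output)
```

View pics/s1.png

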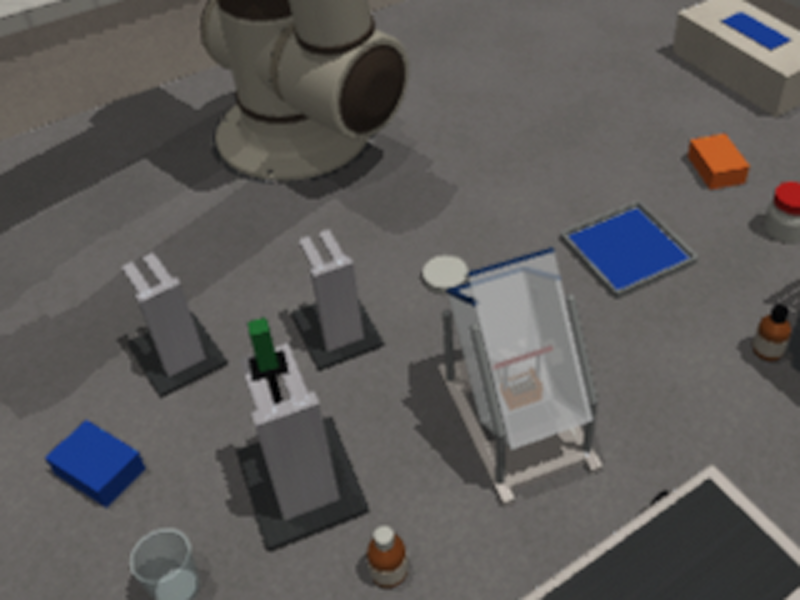

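View pics/t1.png

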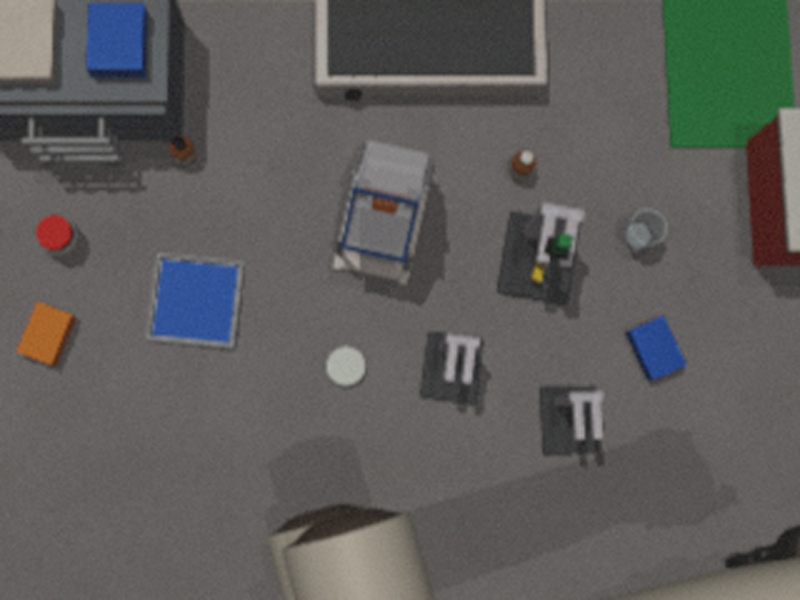

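The largest fork is the one bearing the rod, at scene (238,248) and top (402,199). The two smaller forks, at scene (188,209) and (258,196), are about 140 mm tall and so are decoys. The tank with the red bar is near scene (338,245), and the blue tray is at (381,199). Next I measure the yaws.

```bash
python3 - <<'E'
from h import *
def rect(P,n):
    r=cv2.minAreaRect(P[:,:2].astype(np.float32)*1000); print(n,len(P),np.round(r[0],1),np.round(r[1],1),round(r[2],1),"zmed",P[:,2].mean().round(4))
for n in("top","scene"):
    f=np.load(n+"0.npz");p=f["p"].astype(int);d=f["d"];C=cloud(n,d);ok=d>0
    R,G,B=p[...,0],p[...,1],p[...,2]
    def near(x,y,r): return ok&(np.hypot(C[...,0]-x,C[...,1]-y)<r)
    grey=(abs(R-G)<25)&(abs(R-B)<30)&(R>110)
    m=near(.556,-.283,.09)&(C[...,2]>.168)&(C[...,2]<.192)&grey; P=C[m]; rect(P,n+" tines")
    q=P[:,:2]-P[:,:2].mean(0); u,s,v=np.linalg.svd(q); print("pca",np.degrees(np.arctan2(v[0,1],v[0,0])),P.mean(0))
    m=near(.55,-.283,.09)&(G>R*1.5)&(G>B*1.3)&(C[...,2]>.17); 
    if m.sum(): rect(C[m],n+" green"); print(C[m].min(0),C[m].max(0))
    m=near(.55,-.283,.12)&(R>150)&(B<80)&(G>110); 
    if m.sum(): rect(C[m],n+" yellow"); print(C[m].min(0),C[m].max(0))
    m=near(.505,.24,.1)&(B>R*1.8)&(B>100); rect(C[m],n+" tray")
    m=near(.6,-.05,.12)&(B>R*1.5)&(B>G*1.2)&(C[...,2]>.1); P=C[m]
    rect(P,n+" tankrim"); print(P.min(0),P.max(0))
    m=near(.65,-.05,.1)&(R>G*1.25)&(R>B*1.2); P=C[m]; rect(P,n+" red")
    print("red pix",np.argwhere(m)[:3].tolist(),P.min(0),P.max(0))
    for k in("carrier_bar","carrier"):
        for r in recognise(k,n)[:2]: print(k,r["score"],w(n,r["xyz"]))
    print("feetcam",(-np.array(calibration(n)["R"]).T@np.array(calibration(n)["t"])).round(2))
E
```

```text
top tines 176 [ 572.4 -289.9] [59.4 81.9] 83.6 zmed 0.1788
pca 144.6906078728117 [ 0.58515376 -0.28659218  0.17875138]
top green 35 [ 550.6 -281.4] [13.  17.7] 88.1 zmed 0.232
[ 0.54165006 -0.28795249  0.19756867] [ 0.55944534 -0.2748609   0.24916325]
top yellow 9 [ 540.3 -281.7] [13.9  7.1] 28.9 zmed 0.0311
[ 0.53400733 -0.28630902  0.02425374] [ 0.54631082 -0.27752188  0.04140987]
top tray 893 [506.  243.4] [117.7 115.7] 84.1 zmed 0.0057
top tankrim 87 [584.  -34.7] [92.9 70.6] 77.0 zmed 0.1877
[ 0.5398722  -0.08333293  0.14047963] [0.62790892 0.01547397 0.24110009]
top red 46 [634.1 -48.1] [38.2 36.1] 7.4 zmed 0.0723
red pix [[179, 329], [179, 330], [179, 331]] [ 0.6132246  -0.06456385  0.04521634] [ 0.65259901 -0.02955865  0.23379033]
carrier_bar 0.44 [ 0.64021056 -0.04610279  0.061606  ]
carrier_bar 0.38 [ 0.54939452 -0.27838573  0.18822915]
carrier 0.63 [ 0.63426585 -0.0443047   0.05662933]
feetcam [0.25 0.02 1.8 ]
scene tines 349 [ 573.6 -288.4] [59.9 83.5] 83.1 zmed 0.1811
pca -33.23731851152058 [ 0.58866314 -0.28819542  0.18108199]
scene green 165 [ 555.4 -282.5] [20.6 20.8] 77.7 zmed 0.2204
[ 0.54710775 -0.29393183  0.18623437] [ 0.56691566 -0.27026275  0.24409991]
scene tray 836 [505.5 246.7] [122.  122.7] 83.3 zmed 0.0073
scene tankrim 79 [585.3 -40.7] [94.2 83.4] 86.5 zmed 0.212
[ 0.54212937 -0.09028968  0.14727505] [0.62961505 0.00400919 0.23857308]
scene red 0 [0. 0.] [0. 0.] 0.0 zmed nan<stdin>:3: RuntimeWarning: Mean of empty slice.
  ret = ret.dtype.type(ret / rcount)
Traceback (most recent call last):
ValueError: zero-size array to reduction operation minimum which has no identity
```

```bash
python3 - <<'E'
from h import *
from scipy.optimize import least_squares
for n in("top","scene"):
    f=np.load(n+"0.npz");p=f["p"].astype(int);d=f["d"];C=cloud(n,d);ok=d>0
    R,G,B=p[...,0],p[...,1],p[...,2]
    m=ok&(np.hypot(C[...,0]-.6,C[...,1]+.05)<.13)&(B>R*1.5)&(B>G*1.2)
    pts=np.argwhere(m)[:,::-1].astype(float)+0
    # pixel fit: rim rectangle, outlines
    s,c=np.sin(.65),np.cos(.65)
    def model(v):
        x,y,a=v; out=[]
        def W(tx,ty,tz):
            X=np.array([tx*c-tz*s,ty,tx*s+tz*c]); 
            return np.array([x+X[0]*np.cos(a)-X[1]*np.sin(a),y+X[0]*np.sin(a)+X[1]*np.cos(a),.12+X[2]])
        q=[W(-62,-44,80),W(-62,44,80),W(42,44,80),W(42,44,110),W(42,-44,110),W(42,-44,80)] if 0 else None
        k=[(-.062,-.044,.08),(-.062,.044,.08),(.042,.044,.08),(.042,-.044,.08)]
        g=[(.042,-.044,.11),(.042,.044,.11)]
        return W,k,g
    def segs(v):
        W,k,g=model(v); P=[pix(n,W(*t)) for t in k]; Q=[pix(n,W(*t)) for t in g]
        return [(P[0],P[1]),(P[1],P[2]),(P[3],P[0]),(Q[0],Q[1])]
    def cost(v):
        D=[]
        for a,b in segs(v):
            t=np.clip(((pts-a)@(b-a))/((b-a)@(b-a)),0,1); D.append(np.linalg.norm(pts-a-t[:,None]*(b-a),axis=1))
        r1=np.min(D,0)
        D2=[]
        for a,b in segs(v):
            for t in np.linspace(0,1,9): D2.append(np.linalg.norm(pts-a-t*(b-a),axis=1).min())
        return np.r_[r1,D2]
    r=least_squares(cost,[.648,-.047,-.1],loss="soft_l1",diff_step=1e-3)
    print(n,len(pts),r.x[:2].round(4),np.degrees(r.x[2]).round(1),np.abs(r.fun).mean().round(2),np.round(segs(r.x),0).tolist())
    print(pts.min(0),pts.max(0))
    # red bar
    x,y=r.x[:2]; u=pix(n,[x,y,.12]); a=r.x[2]
    e=[pix(n,[x-np.sin(a)*t,y+np.cos(a)*t,.12]).round(1).tolist() for t in(-.036,0,.036)];print("bar pix",e)
    # tines
    m=ok&(np.hypot(C[...,0]-.57,C[...,1]+.285)<.08)&(abs(C[...,2]-.18)<.014)&(abs(R-G)<25)&(R>110)
    P=C[m]; th=np.radians(-6.7); Q=(P[:,:2]-[.557,-.284])@np.array([[np.cos(th),-np.sin(th)],[np.sin(th),np.cos(th)]])
    for lo in range(-40,80,10):
        k=(Q[:,0]*1e3>=lo)&(Q[:,0]*1e3<lo+10)
        if k.any(): print(lo,k.sum(),np.sort((Q[k,1]*1e3).round()).astype(int).tolist()[::3])
E
python3 - <<'E'
import cv2
b=cv2.imread("pics/top0.png");a=cv2.imread("pics/scene0.png")
import numpy as np
cv2.imwrite("pics/z.png",np.hstack([cv2.resize(b[140:230,310:430],(480,360),interpolation=2)[:,:400],cv2.resize(a[180:280,310:390],(400,500),interpolation=2)[:360]]))
E
```

```text
top 87 [ 0.6481 -0.0489] -13.1 0.39 [[[341.0, 204.0], [317.0, 198.0]], [[317.0, 198.0], [322.0, 172.0]], [[347.0, 178.0], [341.0, 204.0]], [[346.0, 181.0], [321.0, 175.0]]]
[317. 175.] [346. 204.]
bar pix [[344.2, 178.8], [334.5, 176.7], [324.9, 174.5]]
-30 6 [9, 22]
-20 11 [10, 18, 20, 23]
-10 9 [-24, -18, 19]
0 11 [-22, 17, 20, 22]
10 14 [-25, -14, 11, 17, 21]
20 26 [-25, -22, -18, -15, -11, 8, 14, 18, 21]
30 30 [-30, -23, -21, -17, -13, -11, 8, 11, 15, 19]
40 45 [-34, -30, -25, -22, -18, -13, -10, -5, -1, 2, 7, 10, 14, 16, 23]
50 24 [-33, -25, -8, -3, 3, 10, 17, 20]
scene 79 [ 0.6474 -0.044 ] -10.7 1.09 [[[309.0, 216.0], [338.0, 207.0]], [[338.0, 207.0], [353.0, 210.0]], [[321.0, 221.0], [309.0, 216.0]], [[318.0, 209.0], [350.0, 199.0]]]
[309. 199.] [350. 221.]
bar pix [[326.6, 246.8], [338.9, 242.2], [351.0, 237.8]]
-30 6 [16, 21]
-20 8 [21, 23, 25]
-10 14 [-22, -20, 20, 22, 25]
0 25 [-23, -21, -19, -15, -12, 16, 19, 21, 24]
10 43 [-24, -22, -20, -17, -15, -12, -11, -8, 9, 12, 17, 19, 21, 22, 24]
20 47 [-25, -23, -21, -19, -17, -14, -13, -11, -10, 9, 11, 13, 14, 17, 20, 22]
30 50 [-31, -23, -21, -20, -18, -16, -14, -11, 7, 8, 10, 12, 14, 16, 18, 21, 21]
40 82 [-32, -30, -28, -26, -24, -22, -20, -18, -16, -14, -12, -10, -8, -6, -4, -2, 1, 3, 5, 7, 9, 12, 14, 16, 19, 20, 23, 27]
50 74 [-32, -28, -26, -24, -21, -18, -15, -12, -9, -6, -3, -1, 1, 4, 6, 8, 11, 13, 15, 16, 18, 20, 22, 24, 26]
```

View pics/z.png

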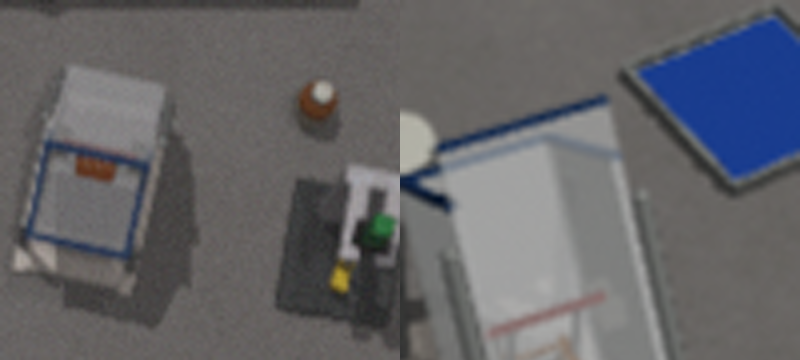

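The view confirms the bar at scene (328,246)–(351,239), matching the fitted tank pose. My estimates:
- **Tank:** ledge point (0.648, -0.046), yaw about -12°.
- **Stand:** slot point (0.557, -0.284), yaw about -10.5°.

The candidates for the stand were scene (188,209), (258,196) and (238,248). I chose the last, the tallest, which carries the rod. Going above it.

Emit:
servo_tool(
  moves=[
    [[0, 0, -8], [0, 0, -0.012], 100],
    [[0, 0, -8], [0, 0, -0.012], 100],
    [[0, 0, -8], [0, 0, -0.012], 100],
    [[0, 0, -8], [0, 0, -0.012], 100],
    [[0, 0, -8], [0, 0, -0.012], 100],
    [[0, 0, -8], [0, 0, -0.012], 100],
    [[0, 0, -8], [0, 0, -0.012], 100],
    [[0, 0, -8], [0, 0, 0], 100],
  ],
  force=60,
)

```text
time: 1.6
ee_pos: [0.1472, -0.5303, 0.317]
tcp_rot: [179.9, 0.1, 79.8]
wrist_force: [0.3, -0.8, -0.2]
opening: 0.0853
grasp_force: 0.0
```

Emit:
servo_tool(
  moves=[
    [[0, 0, 0], [0.0263, 0.0295, 0], 100],
    [[0, 0, 0], [0.0263, 0.0295, 0], 100],
    [[0, 0, 0], [0.0263, 0.0295, 0], 100],
    [[0, 0, 0], [0.0263, 0.0295, 0], 100],
    [[0, 0, 0], [0.0263, 0.0295, 0], 100],
    [[0, 0, 0], [0.0263, 0.0295, 0], 100],
    [[0, 0, 0], [0.0263, 0.0295, 0], 100],
    [[0, 0, 0], [0.0263, 0.0295, 0], 100],
    [[0, 0, 0], [0.0263, 0.0295, 0], 100],
    [[0, 0, 0], [0.0263, 0.0295, 0], 100],
    [[0, 0, 0], [0.0263, 0.0295, 0], 100],
    [[0, 0, 0], [0.0263, 0.0295, 0], 100],
  ],
)

```text
time: 2.8
ee_pos: [0.5539, -0.2829, 0.3153]
tcp_rot: [180.0, 0.0, 79.5]
wrist_force: [-0.5, -1.3, -0.8]
opening: 0.0856
grasp_force: 0.0
```

```bash
cat >> h.py <<'E'
from scipy.spatial.transform import Rotation as Ro
def tool():
    o=get_obs(); return np.array(o["ee_pos"]),Ro.from_euler("xyz",o["tcp_rot"],degrees=True)
def delta(target,rot=None):
    p,R=tool(); print("tool shift",R.inv().apply(np.array(target)-p).round(4), "turn" , None if rot is None else np.degrees((R.inv()*rot).as_rotvec()).round(1))
def rodrot(yaw,lean):  # tool rotation for rod yaw, rod lean to its -x (deg)
    M=(Ro.from_euler("z",yaw,degrees=True)*Ro.from_euler("y",-lean,degrees=True)).as_matrix()
    return Ro.from_matrix(np.stack([M[:,1],M[:,0],-M[:,2]],1))
E
python3 - <<'E'
from h import *
o=get_obs(); print(o["time"],o["q"].round(1),o["ee_pos"].round(4),o["tcp_rot"].round(2))
delta([.5545,-.2835,.1948],rodrot(-10.5,0))
for n in("top","scene"):
    p,d=camera(n); np.savez(n+"1.npz",p=p,d=d)
    C=cloud(n,d);R,G,B=[p[...,i].astype(int) for i in range(3)]
    m=(d>0)&(np.hypot(C[...,0]-.55,C[...,1]+.283)<.09)&(G>R*1.5)&(G>B*1.3)&(C[...,2]>.17)
    print(n,m.sum(),C[m].mean(0) if m.any() else 0, np.percentile(C[m],[5,95],axis=0) if m.any() else 0)
    print([(round(r["score"],2),w(n,r["xyz"]).round(4)) for r in mark_of("rod_grip",n)[:2]])
E
```

```text
2.8 [-27.1  19.   36.1 107.1  -0.   73.4] [ 0.5539 -0.2829  0.3153] [1.7999e+02 1.0000e-02 7.9520e+01]
tool shift [-0.0004  0.0007  0.1205] turn [0. 0. 0.]
top 2 [ 0.54216305 -0.34423271  0.76680247] [[ 0.54177249 -0.34500211  0.76443298]
 [ 0.5425536  -0.34346331  0.76917196]]
[]
scene 166 [ 0.56020395 -0.28390163  0.2199471 ] [[ 0.54960855 -0.29200337  0.18887251]
 [ 0.56513719 -0.27437006  0.24314856]]
[(0.59, array([ 0.5483, -0.2819,  0.2128]))]
```

Emit:
servo_tool(
  moves=[
    [[0, 0, 0], [0, 0, 0.02], 100],
    [[0, 0, 0], [0, 0, 0.02], 100],
    [[0, 0, 0], [0, 0, 0.02], 100],
    [[0, 0, 0], [0, 0, 0.02], 100],
    [[0, 0, 0], [0, 0, 0.02], 100],
    [[0, 0, 0], [0, 0, 0.02], 100],
    [[0, 0, 0], [0, 0, 0], 15],
    [[0, 0, 0], [0, 0, 0], 15],
    [[0, 0, 0], [0, 0, 0], 0],
    [[0, 0, 0], [0, 0, 0], 0],
    [[0, 0, 0], [0, 0, 0], 0],
    [[0, 0, 0], [0, 0, 0], 0],
  ],
  force=60,
)

```text
time: 4.2
ee_pos: [0.5529, -0.2843, 0.1963]
tcp_rot: [179.9, 0.0, 79.5]
wrist_force: [-0.4, -0.6, 5.9]
opening: 0.017
grasp_force: 61.5
```

Emit:
servo_tool(
  moves=[
    [[0, 0, 0], [0, 0, -0.005], 0],
    [[0, 0, 0], [0, 0, -0.005], 0],
    [[0, 0, 0], [0, -0.01, 0], 0],
    [[0, 0, 0], [0, -0.02, 0], 0],
    [[0, 0, 0], [0, -0.03, 0], 0],
    [[0, 0, 0], [0, -0.03, 0], 0],
    [[0, 0, 0], [0, -0.03, 0], 0],
    [[0, 0, 0], [0, 0, 0], 0],
    [[0, 0, 0], [0, 0, 0], 0],
  ],
)

```text
time: 5.1
ee_pos: [0.4341, -0.2621, 0.2057]
tcp_rot: [179.9, 0.0, 79.5]
wrist_force: [0.1, -0.0, -0.9]
opening: 0.0171
grasp_force: 60.8
```

```bash
python3 - <<'E'
from h import *
o=get_obs(); print(o["time"],o["ee_pos"].round(4),o["tcp_rot"].round(2),o["wrist_force"].round(2),o["opening"])
T=o["ee_pos"]
for n in("top","scene"):
    p,d=camera(n); np.savez(n+"2.npz",p=p,d=d)
    C=cloud(n,d);R,G,B=[p[...,i].astype(int) for i in range(3)]
    m=(d>0)&(np.hypot(C[...,0]-T[0],C[...,1]-T[1])<.07)&(R>120)&(B<R*.6)&(G>R*.6)&(C[...,2]<.1)
    print(n,m.sum()); 
    if m.any(): print(C[m].mean(0), np.percentile(C[m],[3,97],axis=0))
    u=pix(n,[T[0],T[1],.1]).astype(int); 
    c=p[u[1]-60:u[1]+60,u[0]-50:u[0]+50,::-1]; cv2.imwrite(f"pics/r_{n}.png",cv2.resize(c,(400,480),interpolation=2)); print(u)
cv2.imwrite("pics/r.png",np.hstack([cv2.imread("pics/r_top.png"),cv2.imread("pics/r_scene.png")]))
E
```

```text
5.1 [ 0.4341 -0.2621  0.2057] [1.7994e+02 2.0000e-02 7.9480e+01] [ 0.14 -0.04 -0.88] 0.01712433844524691
top 4
[ 0.43056621 -0.25873976  0.02119888] [[ 0.42754183 -0.25974654  0.0022501 ]
 [ 0.4339039  -0.25728683  0.04298498]]
[393 235]
scene 7
[ 0.40650192 -0.25245253  0.03668849] [[ 3.83058017e-01 -2.64044163e-01  1.71138717e-04]
 [ 4.35970343e-01 -2.39766537e-01  7.92958977e-02]]
[229 234]
```

View pics/r.png

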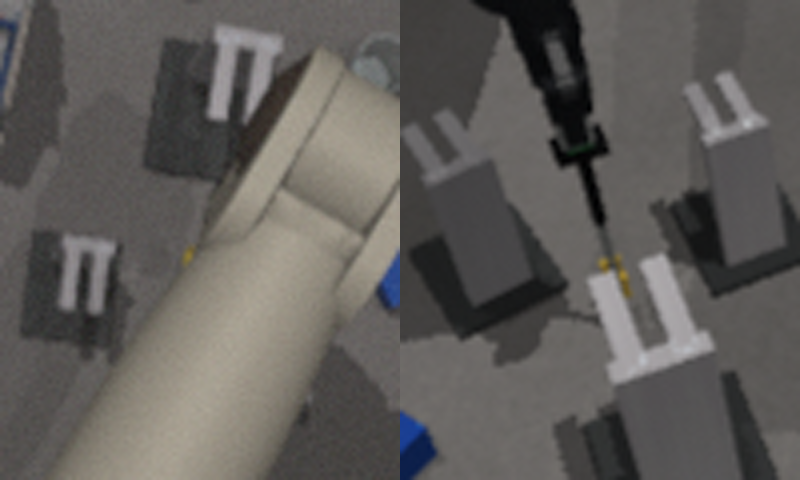

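Emit:
servo_tool(
  moves=[
    [[0, 0, 0], [0, 0, 0.01], 0],
    [[0, 0, 0], [0, 0, 0.008], 0],
    [[0, 0, 0], [0, 0, 0.003], 0],
    [[0, 0, 0], [0, 0, 0], 0],
  ],
)

```text
time: 5.6
ee_pos: [0.4344, -0.262, 0.1831]
tcp_rot: [-179.9, -0.0, 79.5]
wrist_force: [0.7, 0.3, -1.6]
opening: 0.0173
grasp_force: 60.9
```

Emit:
servo_tool(
  moves=[
    [[0, 0, 0], [0, 0, 0.002], 0],
    [[0, 0, 0], [0, 0, 0.002], 0],
    [[0, 0, 0], [0, 0, 0], 0],
  ],
)

```text
time: 5.9
ee_pos: [0.4346, -0.2622, 0.1802]
tcp_rot: [-180.0, -0.0, 79.5]
wrist_force: [0.6, 0.1, -0.3]
opening: 0.0169
grasp_force: 60.9
```

```bash
python3 - <<'E'
from h import *
for h in (.018,.021,.024,.027,.030,.034,.038): pass
T=np.array([.4341,-.2621]); x=np.array([.983,-.182]); y=np.array([.182,.983])
for L in (175.5,181.5,187.5,193.5,199.5):
    zf=.2057+.0172-L/1000
    print(L,[(pix("scene",[*(T+x*a/1000+y*b/1000),zf+c])-[179,174]).round(1)*4+[400,0] for a,b,c in((0,0,-.002),(-22,7,-.002),(-22,-7,-.002),(-22,0,.016))])
E
```

```text
175.5 [array([615.6, 291.2]), array([617.2, 266.4]), array([598.4, 272.8]), array([603.2, 253.6])]
181.5 [array([617.2, 296.4]), array([618.8, 271.6]), array([600., 278.]), array([604.8, 259.2])]
187.5 [array([618.8, 301.6]), array([620. , 277.2]), array([601.2, 283.6]), array([606.4, 264.4])]
193.5 [array([620. , 306.8]), array([621.6, 282. ]), array([602.8, 288.4]), array([607.6, 269.6])]
199.5 [array([621.6, 312. ]), array([622.8, 287.2]), array([604.4, 293.6]), array([609.2, 274.8])]
```

Emit:
servo_tool(
  moves=[
    [[0, 0, 0], [0, 0, 0.002], 0],
    [[0, 0, 0], [0, 0, 0.002], 0],
    [[0, 0, 0], [0, 0, 0], 0],
  ],
)

```text
time: 6.2
ee_pos: [0.4346, -0.2621, 0.176]
tcp_rot: [-180.0, -0.0, 79.5]
wrist_force: [-0.2, 0.4, -0.7]
opening: 0.0173
grasp_force: 60.9
```

Emit:
servo_tool(
  moves=[
    [[0, 0, 0], [0, 0, 0.002], 0],
    [[0, 0, 0], [0, 0, 0], 0],
    [[0, 0, 0], [0, 0, 0], 0],
  ],
)

```text
time: 6.5
ee_pos: [0.4346, -0.2622, 0.1743]
tcp_rot: [-180.0, 0.0, 79.5]
wrist_force: [-0.1, -1.0, -1.3]
opening: 0.0172
grasp_force: 60.9
```

Emit:
servo_tool(
  moves=[
    [[0, 0, 0], [0, 0, 0.002], 0],
    [[0, 0, 0], [0, 0, 0], 0],
    [[0, 0, 0], [0, 0, 0], 0],
  ],
)

```text
time: 6.8
ee_pos: [0.4346, -0.2622, 0.1722]
tcp_rot: [-180.0, -0.0, 79.5]
wrist_force: [-0.2, 0.1, -0.9]
opening: 0.0169
grasp_force: 60.9
```

Emit:
servo_tool(
  moves=[
    [[0, 0, 0], [0, 0, 0.002], 0],
    [[0, 0, 0], [0, 0, 0], 0],
    [[0, 0, 0], [0, 0, 0], 0],
  ],
)

```text
time: 7.1
ee_pos: [0.4346, -0.2622, 0.1702]
tcp_rot: [-180.0, -0.0, 79.5]
wrist_force: [-0.7, -0.5, 0.3]
opening: 0.0173
grasp_force: 60.9
```

Emit:
servo_tool(
  moves=[
    [[0, 0, 0], [0, 0, 0.002], 0],
    [[0, 0, 0], [0, 0, 0], 0],
    [[0, 0, 0], [0, 0, 0], 0],
  ],
)

```text
time: 7.4
ee_pos: [0.4349, -0.2624, 0.1689]
tcp_rot: [179.9, 0.0, 79.5]
wrist_force: [0.5, -0.2, 5.2]
opening: 0.0172
grasp_force: 61.6
```

Emit:
servo_tool(
  moves=[
    [[0, 0, 0], [0, 0, 0.002], 0],
    [[0, 0, 0], [0, 0, 0], 0],
    [[0, 0, 0], [0, 0, 0], 0],
  ],
)

```text
time: 7.7
ee_pos: [0.4351, -0.2625, 0.168]
tcp_rot: [179.9, 0.1, 79.5]
wrist_force: [-1.0, 0.6, 13.1]
opening: 0.0171
grasp_force: 62.7
```

Contact came at TCP z ≈ 0.1697, so the hook's upper floor face is 165.7 mm below the TCP. Lifting and leaning the rod.

Emit:
servo_tool(
  moves=[
    [[0, 0, 0], [0, 0, -0.02], 0],
    [[0, 0, 0], [0, 0, -0.035], 0],
    [[0, 0, 0], [0, 0, -0.04], 0],
    [[0, 0, 0], [0, 0, -0.04], 0],
    [[0, 0, 0], [0, 0, -0.04], 0],
    [[0, 0, 0], [0, 0, -0.035], 0],
    [[-7.5, 0, 0], [0, 0, 0], 0],
    [[-7.5, 0, 0], [0, 0, 0], 0],
    [[-7.5, 0, 0], [0, 0, 0], 0],
    [[-7.5, 0, 0], [0, 0, 0], 0],
    [[-7.24, 0, 0], [0, 0, 0], 0],
    [[0, 0, 0], [0, 0, 0], 0],
  ],
)

```text
time: 8.9
ee_pos: [0.432, -0.261, 0.3733]
tcp_rot: [142.7, -0.1, 79.4]
wrist_force: [-0.5, 0.1, -1.1]
opening: 0.0172
grasp_force: 60.8
```

```bash
cat >> h.py <<'E'
LED=np.array([.648,-.0465,.12]); TY=-12.; LEAN=np.degrees(.65)
TR=Ro.from_euler("z",TY,degrees=True)*Ro.from_euler("y",-LEAN,degrees=True)
def tk(x,y,z): return LED+TR.apply(np.array([x,y,z])/1000)   # tank_axis mm -> world
def intank():
    p,R=tool(); return (TR.inv().apply(p-LED)*1000).round(1)
E
python3 - <<'E'
from h import *
o=get_obs(); print(o["q"].round(1),o["ee_pos"].round(4),intank())
print(tk(31.5,0,295)); delta(tk(31.5,0,295),rodrot(TY,LEAN))
E
```

```text
[-41.2 -30.2 -11.8  75.2  18.   64.8] [ 0.432  -0.261   0.3733] [  20.6 -254.7  302.6]
[ 0.49789997 -0.01459525  0.37390809]
tool shift [0.2543 0.0158 0.0116] turn [ 0.  -0.9  1.1]
```

Emit:
servo_tool(
  moves=[
    [[0, -0.9, 1.1], [0.015, 0, -0.003], 0],
    [[0, 0, 0], [0.03, 0.002, 0], 0],
    [[0, 0, 0], [0.03, 0.002, 0], 0],
    [[0, 0, 0], [0.03, 0.002, 0], 0],
    [[0, 0, 0], [0.03, 0.002, 0], 0],
    [[0, 0, 0], [0.03, 0.002, 0], 0],
    [[0, 0, 0], [0.03, 0.002, 0], 0],
    [[0, 0, 0], [0.03, 0.002, 0], 0],
    [[0, 0, 0], [0.02, 0.002, 0], 0],
    [[0, 0, 0], [0.009, 0.002, 0.005], 0],
    [[0, 0, 0], [0, 0, 0], 0],
  ],
)

```text
time: 10.0
ee_pos: [0.5028, -0.0158, 0.3847]
tcp_rot: [142.9, 0.1, 78.2]
wrist_force: [0.2, 0.4, -1.6]
opening: 0.0176
grasp_force: 60.9
```

```bash
python3 - <<'E'
from h import *
o=get_obs(); print(o["q"].round(1),o["ee_pos"].round(4),intank())
delta(tk(31.5,0,295),rodrot(TY,LEAN))
p,d=camera("scene"); cv2.imwrite("pics/k.png",cv2.resize(p[170:290,270:430,::-1],(800,600),interpolation=2))
X=tk(31.5,0,295-165.7); print(((pix("scene",X)-[270,170])*5).round(), ((pix("scene",LED)-[270,170])*5).round())
q=[tk(31.5+a,b,295+c) for a,b,c in((-22,7,-152),(-22,-7,-152),(0,7,-168),(0,-7,-168))]; print([((pix("scene",x)-[270,170])*5).round().tolist() for x in q])
E
```

```text
[  3.4 -32.2 -12.   74.1  -9.2 102.1] [ 0.5028 -0.0158  0.3847] [ 4.210e+01 -2.000e-01  3.005e+02]
tool shift [ 0.0002 -0.0105  0.0055] turn [-0.2 -0.   0.3]
[301. 133.] [342. 364.]
[[293.0, 101.0], [268.0, 109.0], [315.0, 134.0], [290.0, 142.0]]
```

View pics/k.png

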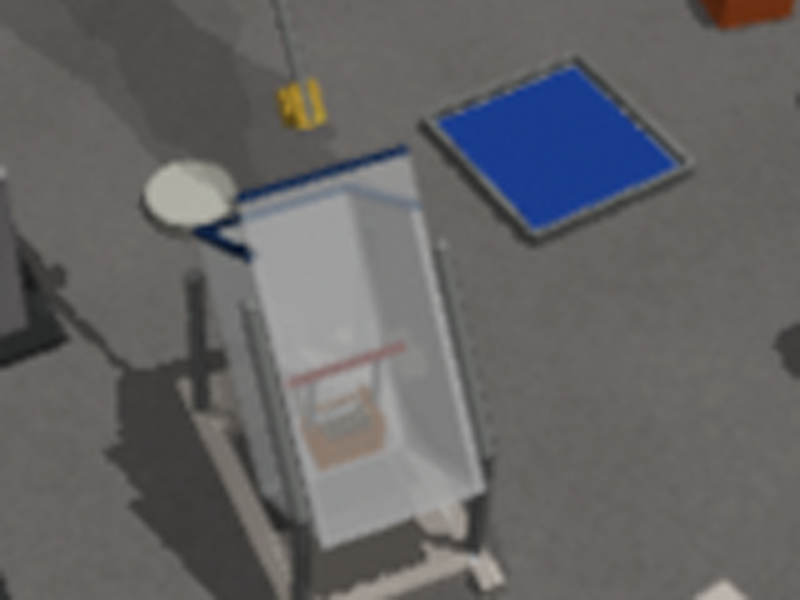

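Hook seen at crop (277–327, 80–130), the bar centre at about (347,365) against a predicted (342,364), so the tank's y shifts about 2 mm. Inserting.

Emit:
servo_tool(
  moves=[
    [[-0.2, 0, 0.3], [0.001, -0.0055, 0], 0],
    [[0, 0, 0], [0.001, -0.005, 0], 0],
    [[0, 0, 0], [0, 0, 0.015], 0],
    [[0, 0, 0], [0, 0, 0.015], 0],
    [[0, 0, 0], [0, 0, 0.015], 0],
    [[0, 0, 0], [0, 0, 0.015], 0],
    [[0, 0, 0], [0, 0, 0.015], 0],
    [[0, 0, 0], [0, 0, 0.015], 0],
    [[0, 0, 0], [0, 0, 0.01], 0],
    [[0, 0, 0], [0, 0, 0], 0],
    [[0, 0, 0], [0, 0, 0], 0],
  ],
)

```text
time: 11.15
ee_pos: [0.5536, -0.026, 0.2994]
tcp_rot: [142.6, -0.1, 77.8]
wrist_force: [-0.2, 0.6, -0.8]
opening: 0.0168
grasp_force: 60.8
```

```bash
sed -i 's/-.0465,.12/-.0445,.12/' h.py; python3 - <<'E'
from h import *
o=get_obs(); print(o["q"].round(1),o["ee_pos"].round(4),intank(),o["wrist_force"])
delta(tk(31.5,0,156),rodrot(TY,LEAN))
p,d=camera("scene"); cv2.imwrite("pics/k2.png",cv2.resize(p[190:280,290:410,::-1],(800,600),interpolation=2))
s=800/120
P=intank(); q=[tk(P[0]+a,P[1]+b,P[2]+c) for a,b,c in((-22,7,-152),(-22,-7,-152),(0,7,-168),(0,-7,-168))]; print([((pix("scene",x)-[290,190])*s).round().tolist() for x in q])
print([((pix("scene",tk(0,y,0))-[290,190])*s).round().tolist() for y in(-36,36)])
E
```

```text
[  1.5 -29.8 -20.8  62.4  -8.2 101. ] [ 0.5536 -0.026   0.2994] [ 31.9  -1.5 201. ] [-0.15861595  0.58223727 -0.7857904 ]
tool shift [ 0.0015 -0.0006  0.045 ] turn [ 0.2  0.  -0.2]
[[318.0, 231.0], [285.0, 242.0], [348.0, 278.0], [315.0, 289.0]]
[[243.0, 379.0], [408.0, 321.0]]
```

View pics/k2.png

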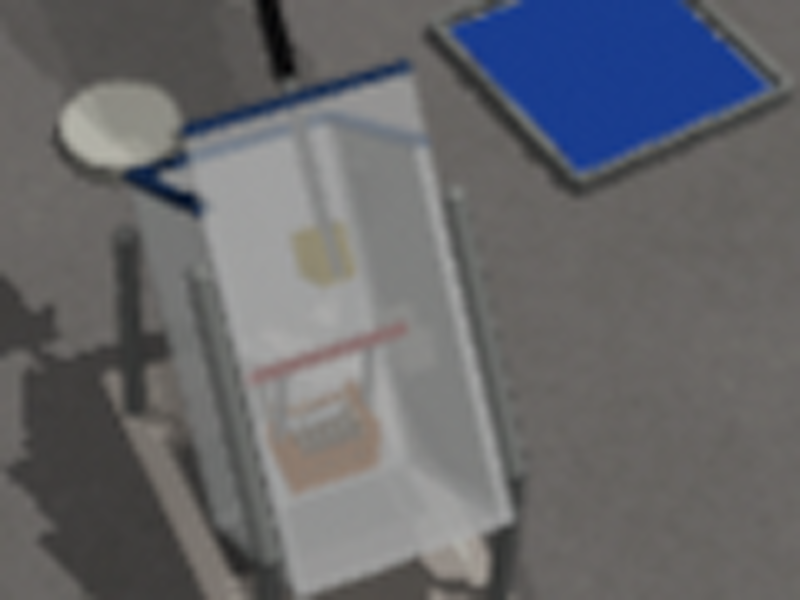

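Emit:
servo_tool(
  moves=[
    [[0, 0, 0], [0, 0, 0.01], 0],
    [[0, 0, 0], [0, 0, 0.01], 0],
    [[0, 0, 0], [0, 0, 0.01], 0],
    [[0, 0, 0], [0, 0, 0.008], 0],
    [[0, 0, 0], [0, 0, 0.007], 0],
    [[0, 0, 0], [0, 0, 0], 0],
    [[0, 0, 0], [0, 0, 0], 0],
  ],
)

```text
time: 11.9
ee_pos: [0.5804, -0.0314, 0.2638]
tcp_rot: [142.6, -0.1, 77.9]
wrist_force: [-0.3, 0.1, -0.6]
opening: 0.0172
grasp_force: 60.8
```

```bash
python3 - <<'E'
from h import *
o=get_obs(); print(o["q"].round(1),o["ee_pos"].round(4),intank(),o["wrist_force"].round(1),o["torque"].round(2))
delta(tk(12,0,156),rodrot(TY,LEAN))
p,d=camera("scene"); cv2.imwrite("pics/k3.png",cv2.resize(p[210:270,310:390,::-1],(800,600),interpolation=2))
s=10
P=intank(); q=[tk(P[0]+a,P[1]+b,P[2]+c) for a,b,c in((-22,7,-152),(-22,-7,-152),(0,7,-168),(0,-7,-168))]; print([((pix("scene",x)-[310,210])*s).round().tolist() for x in q])
print([((pix("scene",tk(0,y,0))-[310,210])*s).round().tolist() for y in(-36,36)])
E
```

```text
[  0.6 -27.  -23.1  57.1  -7.6 100.3] [ 0.5804 -0.0314  0.2638] [ 32.2  -1.3 156.1] [-0.3  0.1 -0.6] [ 0.13  0.67 -0.03]
tool shift [ 0.0012 -0.0202  0.0001] turn [ 0.2 -0.  -0.2]
[[319.0, 309.0], [271.0, 326.0], [365.0, 382.0], [316.0, 400.0]]
[[165.0, 368.0], [411.0, 282.0]]
```

View pics/k3.png

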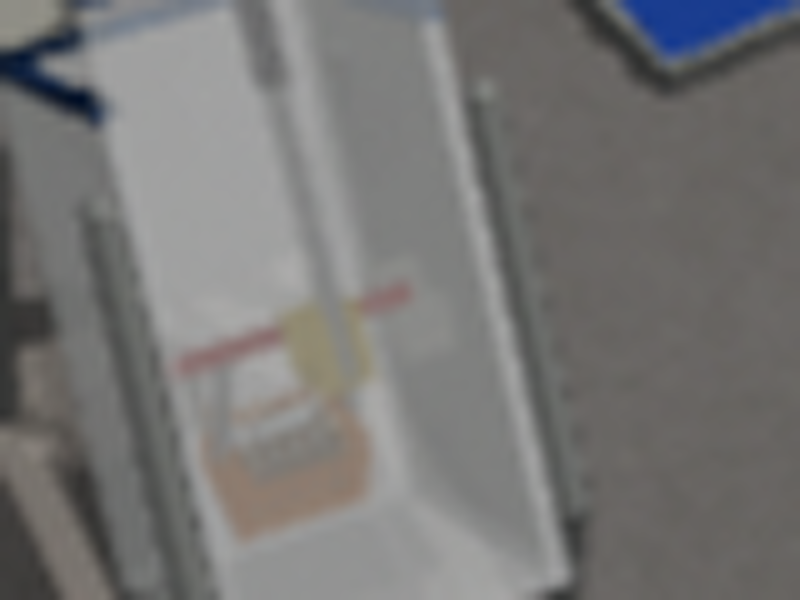

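The hook stands on the +x side of the bar, near crop (300–370, 300–395), and centred between the wires. The 14 mm tip still has to pass under the bar, so I go 12 mm deeper first, then under, then up.

Emit:
servo_tool(
  moves=[
    [[0, 0, 0], [0, 0, 0.006], 0],
    [[0, 0, 0], [0, 0, 0.006], 0],
    [[0, 0, 0], [0.001, -0.005, 0], 0],
    [[0, 0, 0], [0, -0.005, 0], 0],
    [[0, 0, 0], [0, -0.005, 0], 0],
    [[0, 0, 0], [0, -0.005, 0], 0],
    [[0, 0, 0], [0, 0, 0], 0],
    [[0, 0, 0], [0, 0, 0], 0],
  ],
)

```text
time: 12.75
ee_pos: [0.5721, -0.0285, 0.2425]
tcp_rot: [142.5, -0.1, 77.9]
wrist_force: [0.9, -0.6, -0.5]
opening: 0.0171
grasp_force: 60.9
```

```bash
python3 - <<'E'
from h import *
o=get_obs(); print(o["ee_pos"].round(4),intank(),o["wrist_force"].round(1),o["torque"].round(2))
p,d=camera("scene"); cv2.imwrite("pics/k4.png",cv2.resize(p[210:270,310:390,::-1],(800,600),interpolation=2))
E
```

```text
[ 0.5721 -0.0285  0.2425] [ 12.4  -0.2 144.4] [ 0.9 -0.6 -0.5] [0.16 0.75 0.03]
```

View pics/k4.png

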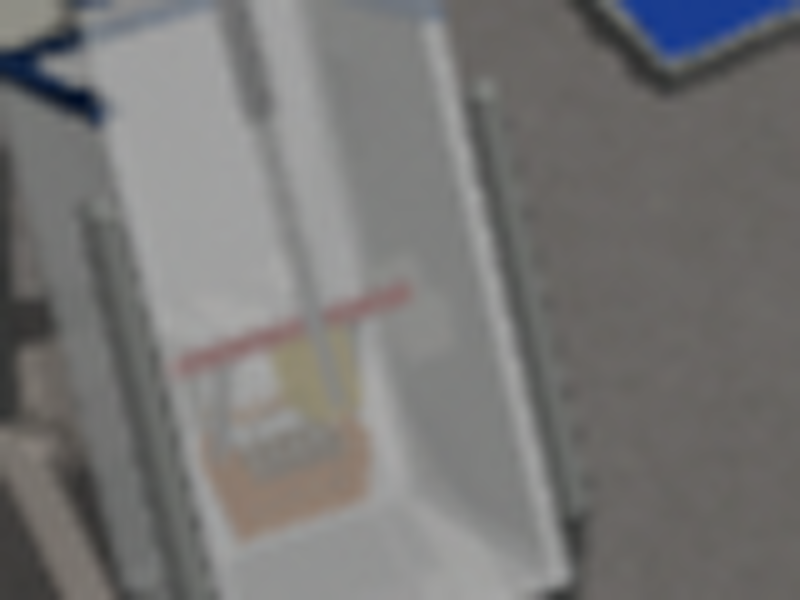

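```bash
python3 - <<'E'
from h import *
f=lambda x:((pix("scene",x)-[310,210])*10).round().tolist()
P=intank()
print([f(tk(P[0]+a,P[1]+b,P[2]+c)) for a,b,c in((0,7,-168),(0,-7,-168),(0,7,-150),(0,-7,-150))], f(tk(0,0,0)))
for y in(-19,19):
    a=np.array([0,y,0])/1000; R=Ro.from_euler("z",TY,degrees=True)
    print("wire",[f(LED+R.apply(a+[0,0,-z])) for z in(0,.02,.04)])
E
```

```text
[[352.0, 409.0], [303.0, 426.0], [335.0, 345.0], [287.0, 362.0]] [289.0, 325.0]
wire [[224.0, 347.0], [223.0, 395.0], [223.0, 441.0]]
wire [[354.0, 302.0], [352.0, 350.0], [349.0, 396.0]]
```

Hook and bar are offset equally from the prediction, so the hook is centred under the bar. Raising it along the axis, then straight up.

Emit:
servo_tool(
  moves=[
    [[0, 0, 0], [0, 0, -0.005], 0],
    [[0, 0, 0], [0, 0, -0.005], 0],
    [[0, 0, 0], [0, 0, -0.004], 0],
    [[0, 0, 0], [0, 0.0012, -0.0016], 0],
    [[0, 0, 0], [0, 0.0012, -0.0016], 0],
    [[0, 0, 0], [0, 0.0012, -0.0016], 0],
    [[0, 0, 0], [0, 0.0012, -0.0016], 0],
    [[0, 0, 0], [0, 0.0018, -0.0024], 0],
    [[0, 0, 0], [0, 0.0018, -0.0024], 0],
    [[0, 0, 0], [0, 0.0018, -0.0024], 0],
    [[0, 0, 0], [0, 0, 0], 0],
  ],
)

```text
time: 13.9
ee_pos: [0.5639, -0.0268, 0.271]
tcp_rot: [142.5, -0.1, 77.9]
wrist_force: [0.6, -0.3, -2.8]
opening: 0.0173
grasp_force: 60.8
```

```bash
python3 - <<'E'
from h import *
o=get_obs(); print(o["ee_pos"].round(4),intank(),o["wrist_force"].round(1),o["torque"].round(2))
E
```

```text
[ 0.5639 -0.0268  0.271 ] [ 23.   -0.2 172.3] [ 0.6 -0.3 -2.8] [0.21 0.96 0.01]
```

Emit:
servo_tool(
  moves=[
    [[0, 0, 0], [0, 0.0012, -0.0016], 0],
    [[0, 0, 0], [0, 0.0012, -0.0016], 0],
    [[0, 0, 0], [0, 0, -0.002], 0],
    [[0, 0, 0], [0, 0, -0.004], 0],
    [[0, 0, 0], [0, 0, -0.006], 0],
    [[0, 0, 0], [0, 0, -0.008], 0],
    [[0, 0, 0], [0, 0, -0.01], 0],
    [[0, 0, 0], [0, 0, -0.01], 0],
    [[0, 0, 0], [0, 0, -0.01], 0],
    [[0, 0, 0], [0, 0, -0.01], 0],
    [[0, 0, 0], [0, 0, -0.008], 0],
    [[0, 0, 0], [0, 0, -0.004], 0],
  ],
)

```text
time: 15.1
ee_pos: [0.5205, -0.0176, 0.3327]
tcp_rot: [142.5, -0.1, 77.9]
wrist_force: [0.6, -0.2, -1.2]
opening: 0.0175
grasp_force: 60.8
```

```bash
python3 - <<'E'
from h import *
o=get_obs(); print(o["ee_pos"].round(4),intank(),o["wrist_force"].round(1),o["torque"].round(2))
p,d=camera("scene"); cv2.imwrite("pics/k5.png",cv2.resize(p[170:260,290:410,::-1],(800,600),interpolation=2))
E
```

```text
[ 0.5205 -0.0176  0.3327] [ 2.500e+01 -2.000e-01  2.482e+02] [ 0.6 -0.2 -1.2] [ 0.22  0.93 -0.02]
```

View pics/k5.png

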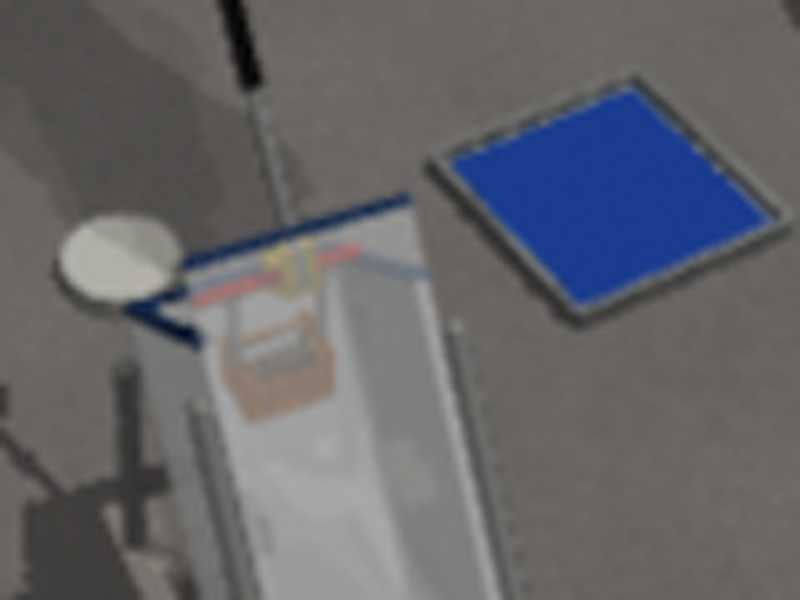

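The carrier hangs on the hook near crop (190–360, 250–420), inside the tank's upper part. Drawing it out further.

Emit:
servo_tool(
  moves=[
    [[0, 0, 0], [0, 0, -0.004], 0],
    [[0, 0, 0], [0, 0, -0.007], 0],
    [[0, 0, 0], [0, 0, -0.01], 0],
    [[0, 0, 0], [0, 0, -0.011], 0],
    [[0, 0, 0], [0, 0, -0.011], 0],
    [[0, 0, 0], [0, 0, -0.011], 0],
    [[0, 0, 0], [0, 0, -0.011], 0],
    [[0, 0, 0], [0, 0, -0.008], 0],
    [[0, 0, 0], [0, 0, -0.004], 0],
    [[0, 0, 0], [0, 0, 0], 0],
    [[0, 0, 0], [0, 0, 0], 0],
  ],
)

```text
time: 16.25
ee_pos: [0.4751, -0.008, 0.3922]
tcp_rot: [142.6, -0.1, 77.9]
wrist_force: [0.2, -0.2, -2.9]
opening: 0.017
grasp_force: 60.8
```

```bash
python3 - <<'E'
from h import *
o=get_obs(); print(o["q"].round(1),o["ee_pos"].round(4),intank(),o["wrist_force"].round(1),o["torque"].round(2))
p,R=tool(); hook=p+R.apply([0,-.017,.1627]); print("bar est",hook.round(4))
for n in("scene","top"):
    camera(n)
    for k in("carrier_bar","carrier","tray_top","tray"): print(n,k,[(round(r["score"],2),w(n,r["xyz"]).round(3).tolist()) for r in mark_of(k,n)[:2]])
E
```

```text
[  5.2 -35.4 -12.8  76.4 -10.3 104. ] [ 0.4751 -0.008   0.3922] [ 2.410e+01 -3.000e-01  3.236e+02] [ 0.2 -0.2 -2.9] [ 0.19  0.92 -0.05]
bar est [ 0.5586 -0.0257  0.2526]
scene carrier_bar [(0.87, [0.556, -0.031, 0.256]), (0.42, [0.555, -0.282, 0.18])]
scene carrier [(0.66, [0.555, -0.027, 0.193])]
scene tray_top [(0.73, [0.503, 0.244, 0.007]), (0.5, [0.462, -0.003, 0.407])]
scene tray [(0.58, [0.505, 0.246, 0.002])]
top carrier_bar [(0.54, [0.554, -0.027, 0.256])]
top carrier [(0.48, [0.552, -0.024, 0.188]), (0.4, [0.426, -0.454, -0.0])]
top tray_top [(0.83, [0.506, 0.237, 0.007])]
top tray [(0.78, [0.503, 0.242, -0.001]), (0.28, [0.558, -0.025, 0.258])]
```

Carrier is out, bar estimated at (0.556, -0.027, 0.253), confirmed by both cameras. Uprighting the rod about the bar while moving towards the tray.

Emit:
servo_tool(
  moves=[
    [[1.5, 0, 0], [0.003, 0.0043, 0.0004], 0],
    [[3.1, 0, 0], [0.006, 0.0088, 0.0007], 0],
    [[3.1, 0, 0], [0.01, 0.0088, 0.0007], 0],
    [[3.1, 0, 0], [0.013, 0.0088, 0.0007], 0],
    [[3.1, 0, 0], [0.015, 0.0088, 0.0007], 0],
    [[3.1, 0, 0], [0.015, 0.0088, 0.0007], 0],
    [[3.1, 0, 0], [0.015, 0.0088, 0.0007], 0],
    [[3.1, 0, 0], [0.015, 0.0088, 0.0007], 0],
    [[3.1, 0, 0], [0.015, 0.0088, 0.0007], 0],
    [[3.1, 0, 0], [0.015, 0.0088, 0.0007], 0],
    [[3.1, 0, 0], [0.015, 0.0088, 0.0007], 0],
    [[3.1, 0, 0], [0.015, 0.0088, 0.0007], 0],
  ],
)

```text
time: 17.95
ee_pos: [0.6009, 0.1206, 0.4216]
tcp_rot: [178.1, -0.2, 77.9]
wrist_force: [1.3, -0.5, -0.9]
opening: 0.0174
grasp_force: 60.7
```

```bash
python3 - <<'E'
from h import *
o=get_obs(); print(o["q"].round(1),o["ee_pos"].round(4),o["tcp_rot"].round(1),o["wrist_force"].round(1))
p,R=tool(); hook=p+R.apply([0,-.017,.1627]); print("bar est",hook.round(4))
# target: bar over tray, rod lean 0 yaw -12
Rt=rodrot(-12,0); tgt=np.array([.505,.243,.14])-Rt.apply([0,-.017,.1627]); print(tgt); delta(tgt,Rt)
E
```

```text
[ 11.6  26.   59.1 121.3  -0.6 113.8] [0.6009 0.1206 0.4216] [178.1  -0.2  77.9] [ 1.3 -0.5 -0.9]
bar est [0.5897 0.1234 0.2584]
[0.52162851 0.2394655  0.3027    ]
tool shift [ 0.0992 -0.1064  0.1157] turn [ 1.9 -0.2 -0.1]
```

Emit:
servo_tool(
  moves=[
    [[0.5, 0, 0], [0.004, -0.004, 0.003], 0],
    [[0.5, 0, 0], [0.008, -0.008, 0.007], 0],
    [[0.5, 0, 0], [0.01, -0.011, 0.01], 0],
    [[0.4, 0, 0], [0.011, -0.012, 0.012], 0],
    [[0, 0, 0], [0.011, -0.012, 0.013], 0],
    [[0, 0, 0], [0.011, -0.012, 0.013], 0],
    [[0, 0, 0], [0.011, -0.012, 0.013], 0],
    [[0, 0, 0], [0.011, -0.012, 0.013], 0],
    [[0, 0, 0], [0.01, -0.011, 0.012], 0],
    [[0, 0, 0], [0.008, -0.008, 0.01], 0],
    [[0, 0, 0], [0.004, -0.004, 0.007], 0],
    [[0, 0, 0], [0, 0, 0.003], 0],
  ],
)

```text
time: 19.15
ee_pos: [0.5171, 0.2393, 0.3049]
tcp_rot: [179.9, -0.1, 77.9]
wrist_force: [0.1, -0.7, -2.4]
opening: 0.017
grasp_force: 60.6
```

Emit:
servo_tool(
  moves=[
    [[0, 0, 0], [0, 0, 0], 0],
    [[0, 0, 0], [0, 0, 0], 0],
    [[0, 0, 0], [0, 0, 0], 0],
    [[0, 0, 0], [0, 0, 0], 0],
    [[0, 0, 0], [0, 0, 0], 0],
    [[0, 0, 0], [0, 0, 0], 0],
    [[0, 0, 0], [0, 0, 0], 0],
    [[0, 0, 0], [0, 0, 0], 0],
  ],
)

```text
time: 19.95
ee_pos: [0.5181, 0.2393, 0.3052]
tcp_rot: [180.0, -0.1, 77.9]
wrist_force: [0.0, -0.0, -2.7]
opening: 0.0175
grasp_force: 60.6
```

```bash
python3 - <<'E'
from h import *
o=get_obs(); print(o["ee_pos"].round(4),o["tcp_rot"].round(1),o["wrist_force"].round(1))
p,R=tool(); hook=p+R.apply([0,-.017,.1627]); print("bar est",hook.round(4))
for n in("scene","top"):
    im,d=camera(n); np.savez(n+"5.npz",p=im,d=d)
    for k in("carrier_bar","carrier"): print(n,k,[(round(r["score"],2),w(n,r["xyz"]).round(3).tolist()) for r in mark_of(k,n)[:1]])
    C=cloud(n,d); r,g,b=[im[...,i].astype(int) for i in range(3)]
    m=(d>0)&(np.hypot(C[...,0]-.505,C[...,1]-.243)<.08)&(C[...,2]>.05)&(C[...,2]<.16)&(r>g*1.4)&(r>b*1.3)
    z=C[m]; print(n,m.sum(), z.mean(0) if len(z) else 0)
    hi=z[z[:,2]>.128]; lo=z[z[:,2]<.11]
    if len(hi)>3: v=np.linalg.svd(hi-hi.mean(0))[2][0]; print("bar",len(hi),hi.mean(0).round(4),v.round(2),"rack",lo.mean(0).round(4) if len(lo) else 0, lo.min(0) if len(lo) else 0)
E
```

```text
[0.5181 0.2393 0.3052] [ 1.80e+02 -1.00e-01  7.79e+01] [ 0.  -0.  -2.7]
bar est [0.5016 0.2432 0.1424]
scene carrier_bar [(0.62, [0.499, 0.242, 0.143])]
scene carrier [(0.46, [0.496, 0.245, 0.081])]
scene 124 [0.50556806 0.23698569 0.10827697]
bar 35 [0.5009 0.2372 0.147 ] [-0.22 -0.98 -0.01] rack [0.5076 0.2371 0.0928] [0.48743731 0.21768736 0.07993721]
top carrier_bar []
top carrier []
top 0 0
```

Emit:
servo_tool(
  moves=[
    [[0, 0, 0], [0, 0, 0.004], 0],
    [[0, 0, 0], [0, 0, 0.008], 0],
    [[0, 0, 0], [0, 0, 0.01], 0],
    [[0, 0, 0], [0, 0, 0.01], 0],
    [[0, 0, 0], [0, 0, 0.01], 0],
    [[0, 0, 0], [0, 0, 0.008], 0],
    [[0, 0, 0], [0, 0, 0.006], 0],
    [[0, 0, 0], [0, 0, 0.003], 0],
    [[0, 0, 0], [0, 0, 0.001], 0],
    [[0, 0, 0], [0, 0, 0], 0],
  ],
)

```text
time: 21.25
ee_pos: [0.5182, 0.2394, 0.2454]
tcp_rot: [180.0, -0.1, 77.9]
wrist_force: [-0.1, -0.6, -1.2]
opening: 0.0173
grasp_force: 60.7
```

Emit:
servo_tool(
  moves=[
    [[0, 0, 0], [0, 0, 0.001], 0],
    [[0, 0, 0], [0, 0, 0.0015], 0],
    [[0, 0, 0], [0, 0, 0.0015], 0],
    [[0, 0, 0], [0, 0, 0.0015], 0],
    [[0, 0, 0], [0, 0, 0.0015], 0],
    [[0, 0, 0], [0, 0, 0.0015], 0],
    [[0, 0, 0], [0, 0, 0.0015], 0],
    [[0, 0, 0], [0, 0, 0.0015], 0],
    [[0, 0, 0], [0, 0, 0.0015], 0],
    [[0, 0, 0], [0, 0, 0], 0],
    [[0, 0, 0], [0, 0, 0], 0],
    [[0, 0, 0], [0, 0, 0], 0],
  ],
)

```text
time: 22.45
ee_pos: [0.5182, 0.2394, 0.2323]
tcp_rot: [180.0, -0.1, 77.9]
wrist_force: [0.4, -0.2, -0.7]
opening: 0.0175
grasp_force: 60.7
```

Emit:
servo_tool(
  moves=[
    [[0, 0, 0], [0, -0.002, 0], 0],
    [[0, 0, 0], [0, -0.002, 0], 0],
    [[0, 0, 0], [0, -0.002, 0], 0],
    [[0, 0, 0], [0, 0, 0.003], 0],
    [[0, 0, 0], [0, 0, 0.003], 0],
    [[0, 0, 0], [0, 0, 0.003], 0],
    [[0, 0, 0], [0, 0, 0.003], 0],
    [[0, 0, 0], [0, 0, 0.003], 0],
    [[0, 0, 0], [0, 0, 0], 0],
    [[0, 0, 0], [0, 0, 0], 0],
  ],
)

```text
time: 23.45
ee_pos: [0.5123, 0.2407, 0.2171]
tcp_rot: [180.0, -0.1, 77.9]
wrist_force: [-0.0, 0.7, -1.3]
opening: 0.0173
grasp_force: 60.7
```

```bash
python3 - <<'E'
from h import *
o=get_obs(); print(o["ee_pos"].round(4),o["tcp_rot"].round(1),o["wrist_force"].round(1),o["torque"].round(2))
n="scene"; im,d=camera(n)
for k in("carrier_bar","carrier"): print(n,k,[(round(r["score"],2),w(n,r["xyz"]).round(3).tolist()) for r in mark_of(k,n)[:1]])
C=cloud(n,d); r,g,b=[im[...,i].astype(int) for i in range(3)]
m=(d>0)&(np.hypot(C[...,0]-.505,C[...,1]-.243)<.08)&(C[...,2]>.004)&(C[...,2]<.1)&(r>g*1.4)&(r>b*1.3)
z=C[m]; hi=z[z[:,2]>.06]; lo=z[z[:,2]<.045]
v=np.linalg.svd(hi-hi.mean(0))[2][0]; print("bar",len(hi),hi.mean(0).round(4),v.round(2),"rack",lo.mean(0).round(4))
u=pix(n,[.505,.243,.06]).astype(int); cv2.imwrite("pics/p.png",cv2.resize(im[u[1]-30:u[1]+30,u[0]-40:u[0]+40,::-1],(800,600),interpolation=2))
E
```

```text
[0.5123 0.2407 0.2171] [ 1.80e+02 -1.00e-01  7.79e+01] [-0.   0.7 -1.3] [-0.05 -0.01 -0.01]
scene carrier_bar [(0.61, [0.501, 0.241, 0.072])]
scene carrier [(0.65, [0.499, 0.243, 0.01])]
bar 35 [0.5015 0.2388 0.0749] [-0.24 -0.97 -0.01] rack [0.5041 0.2376 0.0212]
```

View pics/p.png

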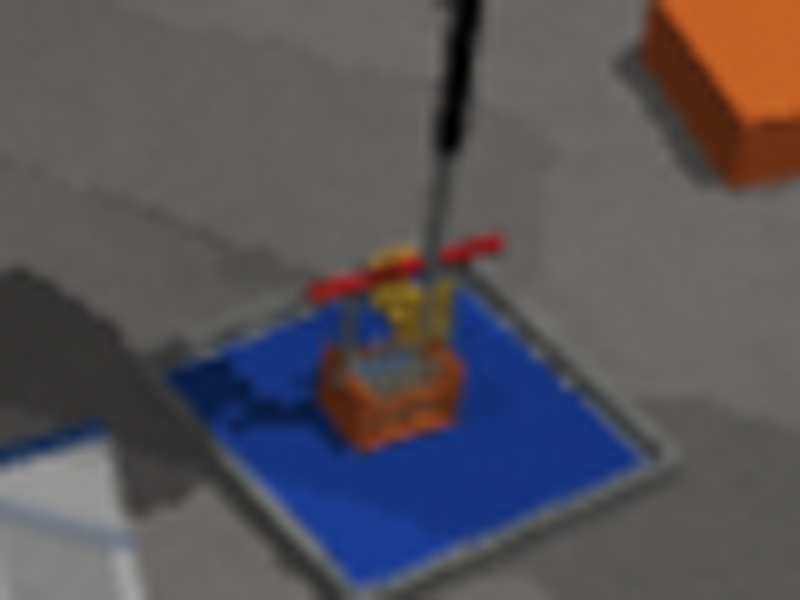

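The carrier stands upright on the tray, with the rack at crop (320–465, 340–450) and the bar above it. The hook is below the bar. Lowering a little more and unhooking to +x.

Emit:
servo_tool(
  moves=[
    [[0, 0, 0], [0, 0, 0.002], 0],
    [[0, 0, 0], [0, 0, 0.002], 0],
    [[0, 0, 0], [0, 0.002, 0], 0],
    [[0, 0, 0], [0, 0.002, 0], 0],
    [[0, 0, 0], [0, 0.002, 0], 0],
    [[0, 0, 0], [0, 0.002, 0], 0],
    [[0, 0, 0], [0, 0.002, 0], 0],
    [[0, 0, 0], [0, 0, 0], 0],
  ],
)

```text
time: 24.4
ee_pos: [0.5223, 0.2385, 0.2131]
tcp_rot: [180.0, -0.1, 77.8]
wrist_force: [0.3, 0.2, -0.7]
opening: 0.0175
grasp_force: 60.8
```

```bash
cat > c.py <<'E'
from h import *
o=get_obs(); print(o["time"],o["ee_pos"].round(4),o["tcp_rot"].round(1),o["wrist_force"].round(1),o["torque"].round(2))
n="scene"; im,d=camera(n)
C=cloud(n,d); r,g,b=[im[...,i].astype(int) for i in range(3)]
m=(d>0)&(np.hypot(C[...,0]-.505,C[...,1]-.243)<.08)&(C[...,2]>.004)&(C[...,2]<.1)&(r>g*1.4)&(r>b*1.3)&(g<b+60)
z=C[m]; hi=z[z[:,2]>.06]; lo=z[z[:,2]<.045]
print("bar",len(hi),hi.mean(0).round(4),"rack",lo.mean(0).round(4))
print([(round(r["score"],2),w(n,r["xyz"]).round(3).tolist()) for r in mark_of("carrier_bar",n)[:1]])
E
python3 c.py
```

```text
24.4 [0.5223 0.2385 0.2131] [ 1.80e+02 -1.00e-01  7.78e+01] [ 0.3  0.2 -0.7] [ 0.   -0.01 -0.09]
bar 30 [0.5025 0.2388 0.0759] rack [0.5051 0.2372 0.02  ]
[(0.44, [0.503, 0.24, 0.07])]
```

Emit:
servo_tool(
  moves=[
    [[0, 0, 0], [0, 0.003, 0], 0],
    [[0, 0, 0], [0, 0.003, 0], 0],
    [[0, 0, 0], [0, 0.004, 0], 0],
    [[0, 0, 0], [0, 0.005, 0], 0],
    [[0, 0, 0], [0, 0.006, 0], 0],
    [[0, 0, 0], [0, 0.006, 0], 0],
    [[0, 0, 0], [0, 0, 0], 0],
    [[0, 0, 0], [0, 0, 0], 0],
  ],
)

```text
time: 25.3
ee_pos: [0.5486, 0.2328, 0.213]
tcp_rot: [180.0, -0.1, 77.8]
wrist_force: [-0.3, 0.1, -1.2]
opening: 0.0168
grasp_force: 60.9
```

```bash
python3 c.py
```

```text
25.3 [0.5486 0.2328 0.213 ] [ 1.80e+02 -1.00e-01  7.78e+01] [-0.3  0.1 -1.2] [-0.01  0.02 -0.01]
bar 31 [0.5018 0.2402 0.0747] rack [0.5009 0.2371 0.0197]
[]
```

Emit:
servo_tool(
  moves=[
    [[0, 0, 0], [0, 0, -0.01], 0],
    [[0, 0, 0], [0, 0, -0.03], 0],
    [[0, 0, 0], [0, 0, -0.04], 0],
    [[0, 0, 0], [0, 0, -0.04], 0],
    [[0, 0, 0], [0, 0, -0.04], 0],
    [[0, 0, 0], [0, 0, -0.03], 0],
    [[0, 0, 0], [0, 0, -0.01], 0],
    [[0, 0, 0], [0, 0, 0], 0],
  ],
)

```text
time: 26.2
ee_pos: [0.5484, 0.2327, 0.4153]
tcp_rot: [179.8, -0.3, 77.9]
wrist_force: [-0.7, 0.4, -1.3]
opening: 0.0173
grasp_force: 60.8
```

```bash
python3 c.py; python3 - <<'E'
from h import *
delta([.448,-.264,.40],rodrot(-10.5,0))
E
```

```text
26.2 [0.5484 0.2327 0.4153] [179.8  -0.3  77.9] [-0.7  0.4 -1.3] [ 0.04  0.01 -0.03]
bar 33 [0.5021 0.2399 0.0752] rack [0.5032 0.2408 0.0217]
[(0.45, [0.5, 0.24, 0.069])]
tool shift [-0.5067  0.0062  0.0117] turn [ 0.  -0.1 -1.6]
```

Emit:
servo_tool(
  moves=[
    [[0, 0, -1.6], [0, 0, 0], 0],
    [[0, 0, 0], [-0.02, 0, 0], 0],
    [[0, 0, 0], [-0.045, -0.001, 0], 0],
    [[0, 0, 0], [-0.05, -0.001, 0], 0],
    [[0, 0, 0], [-0.05, -0.001, 0], 0],
    [[0, 0, 0], [-0.05, -0.001, 0], 0],
    [[0, 0, 0], [-0.05, -0.001, 0], 0],
    [[0, 0, 0], [-0.05, -0.001, 0], 0],
    [[0, 0, 0], [-0.05, -0.001, 0], 0],
    [[0, 0, 0], [-0.05, -0.001, 0], 0],
    [[0, 0, 0], [-0.05, 0, 0], 0],
    [[0, 0, 0], [-0.03, 0, 0], 0],
  ],
)

```text
time: 27.5
ee_pos: [0.4483, -0.2553, 0.411]
tcp_rot: [-179.9, -0.1, 79.4]
wrist_force: [0.8, 0.2, -0.8]
opening: 0.0172
grasp_force: 60.8
```

Emit:
servo_tool(
  moves=[
    [[0, 0, 0], [-0.01, 0, 0], 0],
    [[0, 0, 0], [0, 0, 0], 0],
    [[0, 0, 0], [0, 0, 0], 0],
  ],
)

```text
time: 27.8
ee_pos: [0.4481, -0.2616, 0.4118]
tcp_rot: [180.0, -0.2, 79.5]
wrist_force: [-0.1, 0.5, -1.0]
opening: 0.017
grasp_force: 60.8
```

```bash
python3 - <<'E'
from h import *
o=get_obs(); print(o["q"].round(1),o["ee_pos"].round(4),o["tcp_rot"].round(2))
delta([.448,-.264,.207],rodrot(-10.5,0))
E
```

```text
[-30.4  10.   37.  117.    0.2  70.1] [ 0.4481 -0.2616  0.4118] [ 1.80e+02 -1.60e-01  7.95e+01]
tool shift [-0.003   0.0004  0.2048] turn [ 0.  -0.2 -0. ]
```

Lowering beside the fork, then checking before the insertion.

Emit:
servo_tool(
  moves=[
    [[0, -0.2, 0], [-0.003, 0, 0.015], 0],
    [[0, 0, 0], [0, 0, 0.035], 0],
    [[0, 0, 0], [0, 0, 0.04], 0],
    [[0, 0, 0], [0, 0, 0.04], 0],
    [[0, 0, 0], [0, 0, 0.04], 0],
    [[0, 0, 0], [0, 0, 0.025], 0],
    [[0, 0, 0], [0, 0, 0.01], 0],
    [[0, 0, 0], [0, 0, 0], 0],
    [[0, 0, 0], [0, 0, 0], 0],
  ],
)

```text
time: 28.7
ee_pos: [0.4482, -0.2652, 0.2086]
tcp_rot: [179.9, 0.1, 79.5]
wrist_force: [-0.3, -0.5, -0.0]
opening: 0.0172
grasp_force: 60.8
```

```bash
python3 - <<'E'
from h import *
o=get_obs(); print(o["q"].round(1),o["ee_pos"].round(4),o["tcp_rot"].round(2))
delta([.556,-.2843,.2065],rodrot(-10.5,0))
E
```

```text
[-30.6   0.4   2.8  92.2  -0.1  69.9] [ 0.4482 -0.2652  0.2086] [1.7987e+02 1.0000e-01 7.9520e+01]
tool shift [0.0008 0.1095 0.0023] turn [0.1 0.1 0. ]
```

Emit:
servo_tool(
  moves=[
    [[0.1, 0.1, 0], [0.0008, 0.015, 0.001], 0],
    [[0, 0, 0], [0, 0.025, 0.001], 0],
    [[0, 0, 0], [0, 0.02, 0], 0],
    [[0, 0, 0], [0, 0.01, 0], 0],
    [[0, 0, 0], [0, 0.01, 0], 0],
    [[0, 0, 0], [0, 0, 0], 0],
  ],
)

```text
time: 29.3
ee_pos: [0.5271, -0.2796, 0.2052]
tcp_rot: [-180.0, -0.0, 79.5]
wrist_force: [-1.4, -0.8, -2.6]
opening: 0.0174
grasp_force: 60.8
```

Emit:
servo_tool(
  moves=[
    [[0, 0, 0], [0, 0.01, 0], 0],
    [[0, 0, 0], [0, 0.01, 0], 0],
    [[0, 0, 0], [0, 0.009, 0], 0],
    [[0, 0, 0], [0, 0, 0], 0],
    [[0, 0, 0], [0, 0, 0], 0],
  ],
)

```text
time: 29.8
ee_pos: [0.5549, -0.2847, 0.2046]
tcp_rot: [-179.9, -0.0, 79.5]
wrist_force: [1.0, -0.4, -1.6]
opening: 0.017
grasp_force: 60.8
```

Lowering about 8 mm to seat the collar.

Emit:
servo_tool(
  moves=[
    [[0, 0, 0], [0, 0, 0.002], 0],
    [[0, 0, 0], [0, 0, 0.002], 0],
    [[0, 0, 0], [0, 0, 0.002], 0],
    [[0, 0, 0], [0, 0, 0.001], 0],
    [[0, 0, 0], [0, 0, 0], 0],
    [[0, 0, 0], [0, 0, 0], 0],
  ],
)

```text
time: 30.4
ee_pos: [0.5548, -0.2847, 0.1979]
tcp_rot: [-179.9, -0.0, 79.5]
wrist_force: [-0.2, -0.3, -0.9]
opening: 0.0172
grasp_force: 60.8
```

```bash
cat > s.py <<'E'
from h import *
o=get_obs(); print(o["time"],o["ee_pos"].round(4),o["tcp_rot"].round(1),o["wrist_force"].round(1))
n="scene"; im,d=camera(n)
print([(k,round(r["score"],2),w(n,r["xyz"]).round(3).tolist()) for k in("rod_grip","stand_slot","rod") for r in mark_of(k,n)[:3]])
C=cloud(n,d);R,G,B=[im[...,i].astype(int) for i in range(3)]
m=(d>0)&(np.hypot(C[...,0]-.555,C[...,1]+.284)<.06)&(G>R*1.5)&(G>B*1.3)&(C[...,2]>.17)
print(m.sum(),C[m].mean(0).round(4),np.percentile(C[m],[5,95],axis=0).round(4) if m.any() else 0)
E
python3 s.py
```

```text
30.4 [ 0.5548 -0.2847  0.1979] [-179.9   -0.    79.5] [-0.2 -0.3 -0.9]
[('rod_grip', 0.41, [0.552, -0.283, 0.212]), ('stand_slot', 0.92, [0.387, -0.14, 0.142]), ('stand_slot', 0.82, [0.558, -0.283, 0.179]), ('stand_slot', 0.59, [0.314, -0.323, 0.142]), ('rod', 0.66, [0.555, -0.282, 0.183]), ('rod', 0.61, [0.55, -0.283, 0.215]), ('rod', 0.31, [0.74, 0.269, 0.001])]
3 [ 0.5629 -0.2803  0.1891] [[ 0.5622 -0.2826  0.1887]
 [ 0.5637 -0.2777  0.1895]]
```

Slightly lower until contact, then release gradually.

Emit:
servo_tool(
  moves=[
    [[0, 0, 0], [0, 0, 0.001], 0],
    [[0, 0, 0], [0, 0, 0.0008], 0],
    [[0, 0, 0], [0, 0, 0], 0],
    [[0, 0, 0], [0, 0, 0], 0],
  ],
)

```text
time: 31.0
ee_pos: [0.5549, -0.2848, 0.1964]
tcp_rot: [-179.9, -0.0, 79.5]
wrist_force: [-0.5, 0.1, 2.9]
opening: 0.0172
grasp_force: 61.2
```

Emit:
servo_tool(
  moves=[
    [[0, 0, 0], [0, 0, 0], 30],
    [[0, 0, 0], [0, 0, 0], 50],
    [[0, 0, 0], [0, 0, 0], 100],
    [[0, 0, 0], [0, 0, 0], 100],
    [[0, 0, 0], [0, 0, 0], 100],
    [[0, 0, 0], [0, 0, 0], 100],
    [[0, 0, 0], [0, 0, 0], 100],
  ],
)

```text
time: 31.7
ee_pos: [0.5549, -0.2848, 0.1961]
tcp_rot: [-179.9, -0.0, 79.5]
wrist_force: [-0.4, -0.3, -0.0]
opening: 0.0856
grasp_force: 0.0
```

Emit:
servo_tool(
  moves=[
    [[0, 0, 0], [0, 0, -0.01], 100],
    [[0, 0, 0], [0, 0, -0.02], 100],
    [[0, 0, 0], [0, 0, -0.03], 100],
    [[0, 0, 0], [0, 0, -0.04], 100],
    [[0, 0, 0], [0, 0, -0.04], 100],
    [[0, 0, 0], [0, 0, -0.04], 100],
    [[0, 0, 0], [0, 0, 0], 100],
    [[0, 0, 0], [0, 0, 0], 100],
    [[0, 0, 0], [0, 0, 0], 100],
    [[0, 0, 0], [0, 0, 0], 100],
  ],
)

```text
time: 32.7
ee_pos: [0.5548, -0.2847, 0.3747]
tcp_rot: [-179.8, -0.1, 79.5]
wrist_force: [0.7, 0.4, -0.4]
opening: 0.0854
grasp_force: 0.0
```

```bash
python3 s.py; python3 c.py
```

```text
32.7 [ 0.5548 -0.2847  0.3747] [-1.798e+02 -1.000e-01  7.950e+01] [ 0.7  0.4 -0.4]
[('rod_grip', 0.69, [0.55, -0.285, 0.211]), ('stand_slot', 0.97, [0.312, -0.327, 0.142]), ('stand_slot', 0.93, [0.558, -0.281, 0.181]), ('stand_slot', 0.76, [0.388, -0.144, 0.14]), ('rod', 0.84, [0.555, -0.283, 0.179])]
167 [ 0.5602 -0.2841  0.2203] [[ 0.5507 -0.2922  0.1892]
 [ 0.5644 -0.2758  0.243 ]]
32.9 [ 0.5548 -0.2847  0.3756] [-1.799e+02 -1.000e-01  7.950e+01] [ 0.4 -0.4 -0.8] [-0.05  0.01  0.01]
bar 33 [0.5016 0.2403 0.0746] rack [0.5022 0.2412 0.0212]
[(0.57, [0.502, 0.241, 0.072])]
```

The rod hangs upright where it was at the start, the carrier stands on the tray, and the robot is clear of everything.

```bash
python3 -c "
from workcell import job_done; print(job_done())"
```

```text
the job is handed in; nothing more can be done
None
```

I handed the job in at about 33 s of the 72 s; no verdict came back. By camera, the carrier stands upright near the tray's centre, the rod hangs by its collar in the largest stand at about mid-slot, and the gripper is open and clear.

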